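# Find and bed the proud medallion with a straightedge

## Robot

A 6-joint arm with a two-finger parallel gripper is mounted at the origin on the work surface. World frame = base frame: x ahead of the robot, y to its left, z up, the work surface at z = 0. Lengths are in m, angles in degrees, forces in N, time in s.
With the tool pointing down it reaches from about 0.35 to 0.85 m from the base axis. Payload 8.1 kg.
Tool frame: the origin (TCP) lies on the mounting face of the last link; the fingertips stand 173 mm ahead of it and the grasp point (between the pads) lies 155 mm ahead of it; z points along the fingers, y is the line along which they close (so a half turn about z gives the same grasp; the last joint's range is limited). The gripper opens to 85 mm and grips with 20 to 120 N. Pads are 22 mm wide; open, the fingers measure 114 mm over their backs; the gripper's body (76 mm by 85 mm) begins 54 mm behind the grasp point. The pads swing forward as they close: fully open they stand 13 mm farther back than shut.
Start: joints at [-71.471, 7.471, 85.268, -0, 87.261, -4.893], TCP at [0.239, -0.551, 0.405] pointing down, gripper open.
Joint ranges: [-169.43, 169.43], [-51.17, 129.36], [1.28, 143.12], [-76.62, 256.62], [0, 156.53], [-152.29, 152.29]. Speed limits (degrees/s): [136.94, 136.94, 159.86, 180, 180, 180].

## Interface

Orientations are given as [roll, pitch, yaw] about the fixed x, y, z axes, in that order (R = Rz(yaw) Ry(pitch) Rx(roll)).
In Python, from rig import telemetry, vision, ticket gives the robot as it stands. The module is installed in compiled form; this text tells all that it offers.
- The arm moves only by the tool drive_tool, never from a script. Its argument "increments" is a list of rows, each a list of 7 numbers: the opening, from 0 (shut) to 1 (fully open), then the shift along the tool's x, y, z in m, then the turn, a rotation vector about the tool's x, y, z in degrees. A call has exactly 5 rows; each row is the pose to reach, as a shift and turn from the pose commanded when the call began, along the tool's axes at that moment; what a row does not reach only later rows make up. A row lasts 1/8 s, in which the tool goes at most 62.5 mm and 10.7 degrees, less where a joint would pass 70% of its speed; a pose out of reach is approached as far as the arm can. A call with a gripper value outside its range is refused whole. The fingers move at their own pace and stop on an object; "newtons" is the grip in N (left out, the last holds). Time passes only in rows, so rows that repeat a pose let the fingers close, or fill a call up. It gives the time, the measured TCP pose, the force, the opening and the grip force at its end, in the units of the state.
- telemetry.observe(): the state, without advancing time (a new reading comes with each control period).
- vision.read_camera(name): name is "scene" or "side" or "wrist"; returns a dict with "pixels" (420x560x3 uint8, red, green, blue), "fovy" (degrees; the focal length in pixels is half the picture's height over the tangent of half this angle, whatever the lens; pixels are square), "cx", "cy" (the principal point, pixels), "cam_to_world" (4x4, takes a point from camera to world coordinates); the wrist camera has in their place "tool_from_camera" (4x4, takes a point from camera to tool coordinates, whose origin is the TCP and whose axes are the flange's). Camera axes: x right, y down, z forward; pixel columns grow to the right and rows downward; lengths in m; the calibration is good to about 2 mm. A picture is of the moment at which its call begins: read the wrist's pose just before it. There is no depth.
- ticket.close_job(): hands the job in; it is judged then, once.
The state is a dict: "clock": time; "qpos": joint angles; "dq": joint speeds; "joint_efforts": joint torques, N m; "tool_pos": TCP position; "tool_rot": TCP orientation; "ft_force": force on the tool from outside, world axes, zero at the start; "ft_torque": the same for the moment, N m; "gripper_width": finger opening in m; "grasp_force": force on a finger pad.
Only numpy, scipy, OpenCV 4.12 (cv2) and the standard library are available. Lean on these libraries where they do the work, as an engineer would, in place of code of your own. Each camera call takes 0.05 s, during which the arm holds its last target. There are 200 camera calls.

## Task

One of the three medallions in the award panel has not gone fully home: lay the straightedge along the row over all three and let go, then press its ends down onto the panel lightly, first the red-capped end and then the black-capped one, to feel where it rocks. With the straightedge still in place, lean on it firmly but slowly (never over 25 N), and only over the medallion that stands proud, until it lies flat on the panel and rocks no more. Leave it lying there and do not disturb the other things.

Things in the scene. Friction and masses are not known exactly. Their poses are not given: they have to be found in the camera images.
- bar_centre (a point): centre (half-way up) of the straightedge, an aluminium box section 260 mm long, 26 mm wide, 26 mm tall overall (the top 4 mm is a black rubber strip 18 mm wide), 0.08 to 0.13 kg, lying on the mat on the robot's side of the panel; y axis along its length to the end with the red cap (on the robot's left at the start), x across it, z up
- straightedge: the same straightedge, origin under its middle, same axes
- top_strip: the black rubber strip along the top of the straightedge, 18 x 260 mm, 4 mm thick, the face to press on; part of the straightedge, origin under the strip's middle, 22 mm above the straightedge's underside. Light pressing is a few newtons; over 13 N on it while it lies tipped counts as leaning in the wrong place (over the proud medallion it lies level)
- end_red (a point): where to press the red-capped end: on top of the straightedge, on its centre line, 12 mm in from that end (118 mm along +y from the middle, 26 mm above the underside). With a medallion proud, 0.3 to 4 N here tips the end down onto the panel
- end_black (a point): the same at the black-capped end (118 mm along -y from the middle). The nearer the proud medallion lies to the end that is pressed down, the higher the other end kicks up: about 3.6 times the proud height when it is the near one, 2.2 when it is the middle one, 1.6 (no rocking, it just stays up) when it is the far one
- panel: pale wooden award panel fixed flat to the bench, 110 x 300 mm, 18 mm thick; origin under its middle, y axis along its length, z up. Three black cast medallions, 40 mm across, sit in pockets in a row along its centre line, at y = -55, 0 and +55 mm. Two are home, faces flush with the panel's face; the third, any of the three, stands 3 to 4.5 mm too high (no measured pose is given)
- pocket_1 (a point): middle of the pocket at the panel's y = -55 mm, at the height of the panel's top face (and of a flush medallion's face)
- pocket_2 (a point): the same for the middle pocket. In whichever pocket it sits, the proud medallion is held by stiff adhesive: it stays put under a load of up to 11 N; pushed harder it sinks straight down, slowly (each further 2 N adds about 1 mm/s, so a quick push meets a very large force), and stops dead when its face is flush
- pocket_3 (a point): the same for the pocket at the panel's y = +55 mm
- glue_bottle: white glue bottle with orange cap, 42 mm across, 125 mm tall, origin under its base; not part of the job
- water_bottle: clear drinking bottle, 64 mm across, 200 mm tall, origin under its base; not part of the job
- green_bottle: green glass bottle, 60 mm across, 160 mm tall, origin under its base; not part of the job
- adhesive_tube: white and red adhesive tube lying flat, about 40 x 125 x 14 mm, origin under its middle; not part of the job
- tweezers: yellow tweezers lying flat, about 25 x 150 mm, 5 mm high, origin under the middle; not part of the job
- mdf_offcut: brown MDF strip lying flat, 50 x 160 x 6 mm, origin under its middle; not part of the job
- spare_medallion: large loose black medallion lying flat, 90 mm across, 12 mm thick, origin under its middle; not part of the job

How it is judged:
By the outcome, as a careful person would: the job done as asked, in the order asked, and still so for the second after the job is handed in, with the robot touching nothing.
It also fails if it takes over 70 s, if anything falls off the work surface, if the arm or the gripper's body presses on something with over 40 N, if the wrist force passes 120 N, or if a joint passes its speed limit or range.

## Working session

There is one attempt and no reset: what is moved stays moved. The work goes in short steps, Python scripts to look and compute and a tool call to move; the robot and the scene stay as the last step left them, time stands still between calls to the robot, and variables do not carry over. Pictures are saved under pics/ and viewed, at most 10 in all, crops included, and the job is handed in when it is done.

Besides the shell and the picture viewer there is one more tool, called as name(argument=value, ...) on one line, values as JSON. drive_tool: Moves the arm, as the interface text tells. Its arguments: {"type":"object","properties":{"increments":{"type":"array","items":{"type":"array","items":{"type":"number"}}},"newtons":{"type":"number"}},"required":["increments"]}

```bash
mkdir -p pics
cat > h.py <<'E'
import numpy as np, cv2
from rig import telemetry, vision, ticket
from scipy.spatial.transform import Rotation as R
def T(s):
    M=np.eye(4); M[:3,:3]=R.from_euler('xyz',s['tool_rot'],degrees=True).as_matrix(); M[:3,3]=s['tool_pos']; return M
def cam(n):
    s=telemetry.observe(); c=vision.read_camera(n)
    c['M']=T(s)@c['tool_from_camera'] if n=='wrist' else np.array(c['cam_to_world'])
    c['f']=c['pixels'].shape[0]/2/np.tan(np.radians(c['fovy'])/2); return c
def save(c,p): cv2.imwrite(p,cv2.cvtColor(c['pixels'],cv2.COLOR_RGB2BGR))
def ray(c,u,v,z):
    d=c['M'][:3,:3]@np.array([(u-c['cx'])/c['f'],(v-c['cy'])/c['f'],1]); o=c['M'][:3,3]
    return o+d*(z-o[2])/d[2]
def proj(c,p):
    q=np.linalg.inv(c['M'])@np.append(p,1); return q[:2]/q[2]*c['f']+[c['cx'],c['cy']]
E
python3 - <<'E'
from h import *
import pickle
print(telemetry.observe())
for n in['scene','side','wrist']:
    c=cam(n); pickle.dump(c,open(n+'0.pkl','wb')); print(n,c['M'].round(3).tolist(),c['f'],c['cx'],c['cy']); save(c,f'pics/{n}0.png')
E
```

```text
{'clock': 0.0, 'qpos': array([-7.14702975e+01,  7.51548772e+00,  8.53319972e+01,  5.27373233e-04,
        8.72587126e+01, -4.89464237e+00]), 'dq': array([ 0.04610804, -0.07001445, -0.04685821,  0.00491825,  0.08434665,
        0.02173349]), 'joint_efforts': array([ 2.61034118e-03, -5.69391167e+01, -5.00542045e+01, -1.99377469e-04,
        1.50506885e-02,  1.18081621e-05]), 'tool_pos': array([ 0.23845544, -0.55032722,  0.4036141 ]), 'tool_rot': array([-1.79894235e+02, -9.58597120e-03,  2.34243103e+01]), 'ft_force': array([-0.13052705,  0.29726719,  0.31775646]), 'ft_torque': array([ 0.07231041,  0.03432532, -0.02488109]), 'grasp_force': 0.0, 'gripper_width': 0.08554820916754496}
scene [[0.532, 0.676, -0.51, 1.323], [0.846, -0.435, 0.308, -0.402], [-0.014, -0.595, -0.803, 1.164], [0.0, 0.0, 0.0, 1.0]] 489.6906530361669 282.63642044266237 210.1009246429163
side [[-0.897, -0.355, 0.264, 0.288], [-0.442, 0.705, -0.555, 0.663], [0.011, -0.614, -0.789, 0.971], [0.0, 0.0, 0.0, 1.0]] 504.8141591281571 279.9278703327917 199.12581203343572
wrist [[0.397, -0.887, -0.238, 0.298], [-0.918, -0.384, -0.101, -0.525], [-0.001, 0.258, -0.966, 0.373], [0.0, 0.0, 0.0, 1.0]] 325.7686159348837 277.49978417060794 218.61118662575535
```

View pics/scene0.png

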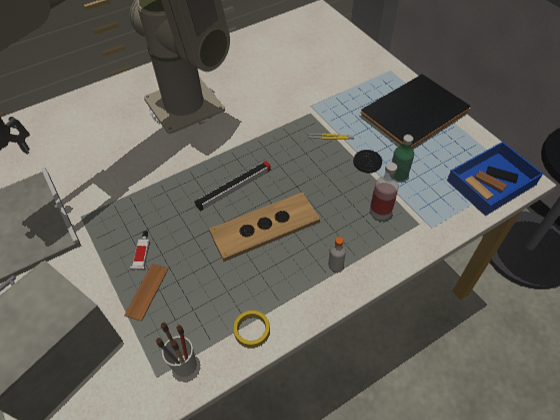

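View pics/side0.png

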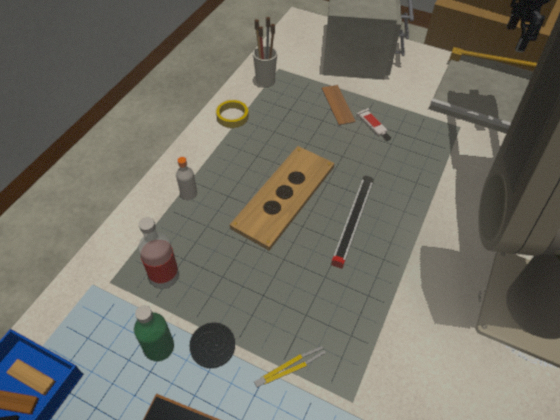

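The scene picture shows the bar from its black end (199,205) to its red end (268,166). The medallions are at (247,231), (265,223) and (282,216). The side picture shows the medallions at (297,178), (285,192) and (272,208), and the bar from (339,262) to (368,180).

Run:
```python
from h import *
import pickle
a=pickle.load(open('scene0.pkl','rb'));b=pickle.load(open('side0.pkl','rb'))
for c,m,r in((a,[(247,231),(265,223),(282,216)],[(199,204),(267,166)]),(b,[(297,178),(285,192),(272,208)],[(368,180),(339,261)])):
    m=np.array([ray(c,u,v,.018) for u,v in m]); r=np.array([ray(c,u,v,.022) for u,v in r])
    print(m.round(3).tolist(),'yaw',np.degrees(np.arctan2(*(m[2]-m[0])[[0,1]])).round(1))
    print(r.round(3).tolist(),r.mean(0).round(3),np.linalg.norm(r[1]-r[0]),np.degrees(np.arctan2(*(r[1]-r[0])[[0,1]])).round(1))
s=telemetry.observe(); print(s['clock']); print(T(s).round(3).tolist())
w=pickle.load(open('wrist0.pkl','rb')); print(np.array(w['tool_from_camera']).round(3).tolist())
```

```text
[[0.603, -0.087, 0.018], [0.607, -0.03, 0.018], [0.612, 0.024, 0.018]] yaw 4.8
[[0.446, -0.159, 0.022], [0.427, 0.086, 0.022]] [ 0.436 -0.037  0.022] 0.24572041292769997 -4.4
[[0.599, -0.085, 0.018], [0.606, -0.032, 0.018], [0.612, 0.026, 0.018]] yaw 6.9
[[0.439, -0.155, 0.022], [0.416, 0.092, 0.022]] [ 0.427 -0.032  0.022] 0.24744361468007203 -5.4
0.15
[[0.918, 0.398, -0.0, 0.238], [0.398, -0.918, 0.001, -0.55], [0.0, -0.001, -1.0, 0.404], [0.0, 0.0, 0.0, 1.0]]
[[-0.001, -0.966, -0.259, 0.065], [1.0, -0.001, 0.0, 0.0], [-0.0, -0.259, 0.966, 0.031], [0.0, 0.0, 0.0, 1.0]]
```

drive_tool(increments=[[1,0.0457,-0.0369,0,0,0,-7.2],[1,0.0914,-0.0738,0,0,0,-14.4],[1,0.137,-0.1107,0,0,0,-21.5],[1,0.1827,-0.1476,0,0,0,-28.7],[1,0.2284,-0.1845,0,0,0,-35.8]])

```text
clock: 0.78
tool_pos: [0.3752, -0.2887, 0.4045]
tool_rot: [180.0, -0.0, 59.4]
ft_force: [1.0, -0.1, -0.3]
gripper_width: 0.0857
grasp_force: 0.0
```

```bash
cat >> h.py <<'E'
def inc(p,yaw,s=None):
    M=T(s or telemetry.observe()); G=np.eye(4); G[:3,:3]=R.from_euler('xyz',[180,0,yaw],degrees=True).as_matrix(); G[:3,3]=p
    D=np.linalg.inv(M)@G; print('inc',D[:3,3].round(4).tolist(),np.degrees(R.from_matrix(D[:3,:3]).as_rotvec()).round(2).tolist())
def st():
    s=telemetry.observe(); print(round(s['clock'],2),s['tool_pos'].round(4),s['tool_rot'].round(2),'F',s['ft_force'].round(2),'T',s['ft_torque'].round(3),'w',round(s['gripper_width'],4),round(s['grasp_force'],1)); return s
E
python3 -c "
from h import *
st();inc([.51,-.03,.40],95)"
```

```text
0.78 [ 0.3752 -0.2887  0.4045] [ 1.800e+02 -1.000e-02  5.944e+01] F [ 1.03 -0.12 -0.3 ] T [-0.038 -0.05  -0.055] w 0.0857 0.0
inc [0.2913, -0.0154, 0.0046] [0.01, -0.01, -35.56]
```

drive_tool(increments=[[1,0.0583,-0.003,0.001,0,0,-7.1],[1,0.1166,-0.006,0.002,0,0,-14.2],[1,0.1749,-0.009,0.003,0,0,-21.3],[1,0.2332,-0.012,0.004,0,0,-28.4],[1,0.2913,-0.015,0.0046,0,0,-35.56]])

```text
clock: 1.4
tool_pos: [0.5114, -0.0306, 0.4]
tool_rot: [180.0, 0.0, 95.0]
ft_force: [0.7, -0.6, 0.4]
gripper_width: 0.0854
grasp_force: 0.0
```

Run:
```python
from h import *
import pickle
s=st(); c=cam('wrist'); pickle.dump(c,open('w1.pkl','wb'));save(c,'pics/w1.png')
```

```text
1.4 [ 0.5114 -0.0306  0.4   ] [1.7999e+02 1.0000e-02 9.5020e+01] F [ 0.73 -0.62  0.41] T [ 0.047 -0.048 -0.013] w 0.0854 0.0
```

View pics/w1.png

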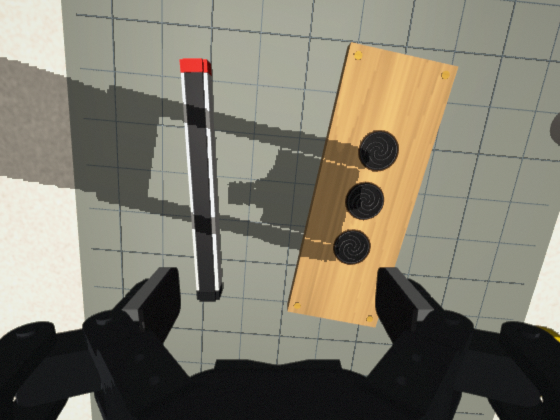

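The wrist picture shows the bar from its red end (194,60) to its black end (207,298), and the panel's corners at (349,43), (457,66), (375,327) and (289,310).

Run:
```python
from h import *
import pickle
c=pickle.load(open('w1.pkl','rb')); p=c['pixels'].astype(int)
g=p.sum(2)/3
# medallions
M=[]
for u,v in((352,246),(365,200),(379,150)):
    m=np.zeros(g.shape,bool); m[v-26:v+27,u-26:u+27]=True
    m&=(p[...,0]-p[...,2]<12)
    n,l,s,ce=cv2.connectedComponentsWithStats(m.astype(np.uint8)); k=1+s[1:,4].argmax(); M.append(ray(c,*ce[k],.018)); print(ce[k].round(1),s[k],M[-1].round(4))
d=M[2]-M[0]; print('spacing',np.linalg.norm(M[1]-M[0]),np.linalg.norm(M[2]-M[1]),'yaw',np.degrees(np.arctan2(-d[0],d[1])))
for k in((349,43),(457,66),(375,327),(289,310)): print(ray(c,*k,.018).round(4))
pan=np.mean([ray(c,*k,.018) for k in((349,43),(457,66),(375,327),(289,310))],0);print('pan',pan)
# bar: white edges
for v in range(85,290,25):
    r=g[v,175:235]; print(v,r.astype(int).tolist())
print(p[50:80:1,195].tolist()); print(g[285:305,207].tolist())
```

```text
[351.2 246.7] [334 231  35  32 872] [ 0.6006 -0.0856  0.018 ]
[364.4 200.7] [ 347  183   36   36 1008] [ 0.6072 -0.0312  0.018 ]
[378.  150.4] [ 360  132   37   38 1106] [0.6131 0.0237 0.018 ]
spacing 0.05481751356612025 0.055141215065611385 yaw -6.528801060029652
[0.5679 0.1227 0.018 ]
[0.6774 0.1116 0.018 ]
[ 0.6447 -0.1862  0.018 ]
[ 0.5376 -0.1722  0.018 ]
pan [ 0.60686312 -0.03103396  0.018     ]
85 [160, 160, 161, 160, 161, 164, 192, 238, 238, 200, 93, 64, 66, 65, 66, 67, 68, 67, 68, 68, 68, 68, 68, 68, 70, 69, 69, 67, 98, 235, 240, 241, 232, 112, 72, 71, 74, 94, 158, 165, 165, 165, 164, 165, 164, 164, 164, 164, 163, 163, 163, 164, 164, 163, 164, 164, 164, 165, 164, 164]
110 [80, 80, 80, 82, 80, 80, 80, 85, 107, 128, 128, 83, 35, 23, 23, 26, 20, 23, 25, 26, 25, 25, 26, 22, 22, 24, 24, 25, 26, 40, 101, 135, 177, 227, 136, 78, 72, 72, 91, 158, 163, 165, 164, 165, 165, 163, 164, 163, 165, 165, 165, 165, 164, 163, 164, 164, 164, 164, 164, 165]
135 [160, 161, 161, 160, 161, 161, 163, 161, 162, 170, 216, 240, 237, 139, 74, 68, 69, 69, 68, 70, 71, 70, 69, 69, 72, 72, 71, 73, 70, 71, 6
[... 1927 characters left out ...]
68, 167, 154], [175, 162, 149], [220, 106, 96], [234, 65, 57], [237, 57, 50], [237, 57, 49], [236, 57, 48], [237, 58, 48], [238, 58, 48], [238, 59, 49], [238, 59, 51], [238, 59, 51], [238, 59, 50], [237, 58, 49], [236, 60, 50], [208, 60, 55], [115, 65, 66], [72, 66, 66], [69, 67, 67], [68, 67, 66], [68, 67, 66], [69, 67, 66], [70, 68, 67], [71, 69, 68]]
[42.0, 44.666666666666664, 44.666666666666664, 42.666666666666664, 45.666666666666664, 40.666666666666664, 43.0, 30.666666666666668, 31.333333333333332, 32.666666666666664, 31.666666666666668, 33.0, 32.333333333333336, 33.333333333333336, 34.333333333333336, 37.666666666666664, 73.66666666666667, 140.0, 149.66666666666666, 151.66666666666666]
```

Run:
```python
from h import *
import pickle
c=pickle.load(open('w1.pkl','rb'))
a=[(193.8,85),(199.9,185),(204.9,260)]
P=[ray(c,*k,.026) for k in a]; d=P[2]-P[0]; print(np.round(P,4),'yaw',np.degrees(np.arctan2(-d[0],d[1])))
a=[(194.3,85),(200.2,185),(205.3,260)]
P=[ray(c,*k,.022) for k in a]; d=P[2]-P[0]; print(np.round(P,4),'yaw',np.degrees(np.arctan2(-d[0],d[1])))
for z in(.022,.026):
    r=ray(c,192.2,57.6,z);b=ray(c,207.5,300.7,z); d=r-b; print(z,r.round(4),b.round(4),np.linalg.norm(d),((r+b)/2).round(4),np.degrees(np.arctan2(-d[0],d[1])))
```

```text
[[ 0.42    0.0705  0.026 ]
 [ 0.4285 -0.028   0.026 ]
 [ 0.4363 -0.1129  0.026 ]] yaw -174.9308040882541
[[ 0.4195  0.071   0.022 ]
 [ 0.4279 -0.0287  0.022 ]
 [ 0.4359 -0.1146  0.022 ]] yaw -174.94314993168163
0.022 [0.4169 0.0957 0.022 ] [ 0.44  -0.166  0.022] 0.262763046599006 [ 0.4285 -0.0351  0.022 ] 5.044668129932326
0.026 [0.4179 0.095  0.026 ] [ 0.4408 -0.1637  0.026 ] 0.2597332224842162 [ 0.4294 -0.0343  0.026 ] 5.044668129932326
```

drive_tool(increments=[[1,0.001,-0.03,0.05,0,0,0],[1,0.002,-0.06,0.1,0,0,0],[1,0.0033,-0.082,0.15,0,0,0],[1,0.0033,-0.082,0.16,0,0,0],[1,0.0033,-0.082,0.16,0,0,0]])

```text
clock: 2.08
tool_pos: [0.4299, -0.0363, 0.2411]
tool_rot: [179.9, 0.0, 94.8]
ft_force: [0.0, -0.3, 0.7]
gripper_width: 0.0854
grasp_force: 0.0
```

```bash
python3 -c "
from h import *
st();inc([.4292,-.0345,.174],95.05)"
```

```text
2.08 [ 0.4299 -0.0363  0.2411] [1.7994e+02 1.0000e-02 9.4770e+01] F [ 0.03 -0.33  0.73] T [-0.004 -0.077  0.039] w 0.0854 0.0
inc [0.0018, -0.0006, 0.0671] [0.06, 0.01, -0.28]
```

drive_tool(increments=[[1,0.001,-0.0006,0.033,0,0,-0.2],[1,0.001,-0.0006,0.05,0,0,-0.2],[1,0.001,-0.0006,0.06,0,0,-0.2],[1,0.001,-0.0006,0.066,0,0,-0.2],[1,0.001,-0.0006,0.066,0,0,-0.2]])

```text
clock: 2.7
tool_pos: [0.4289, -0.0352, 0.1748]
tool_rot: [179.9, 0.0, 95.0]
ft_force: [-0.1, -0.7, -0.1]
gripper_width: 0.0858
grasp_force: 0.0
```

drive_tool(increments=[[0.2,0,0,0,0,0,0],[0.2,0,0,0,0,0,0],[0.2,0,0,0,0,0,0],[0.2,0,0,0,0,0,0],[0.2,0,0,0,0,0,0]], newtons=30)

```text
clock: 3.32
tool_pos: [0.4285, -0.0352, 0.1744]
tool_rot: [180.0, 0.0, 95.0]
ft_force: [-0.8, 0.1, 4.6]
gripper_width: 0.0257
grasp_force: 30.7
```

```bash
python3 -c "
from h import *
st()"
```

```text
3.33 [ 0.4285 -0.0352  0.1744] [1.7997e+02 1.0000e-02 9.4980e+01] F [-0.79  0.14  4.63] T [0.003 0.149 0.002] w 0.0257 30.7
```

drive_tool(increments=[[0.2,0,0,-0.02,0,0,0],[0.2,0,0,-0.05,0,0,0],[0.2,-0.003,0.045,-0.06,0,0,3],[0.2,-0.006,0.095,-0.06,0,0,6],[0.2,-0.009,0.14,-0.06,0,0,9]])

```text
clock: 3.95
tool_pos: [0.57, -0.0318, 0.2341]
tool_rot: [180.0, 0.0, 85.9]
ft_force: [-0.0, -0.1, -0.3]
gripper_width: 0.0256
grasp_force: 30.0
```

```bash
python3 -c "
from h import *
st();inc([.607,-.032,.235],83.5)"
```

```text
3.95 [ 0.57   -0.0318  0.2341] [179.98   0.    85.88] F [-0.02 -0.07 -0.25] T [ 0.039 -0.021 -0.002] w 0.0256 30.0
inc [0.0025, 0.0369, -0.0009] [0.02, 0.0, 2.38]
```

drive_tool(increments=[[0.2,0.0012,0.018,0,0,0,1.2],[0.2,0.0025,0.034,0,0,0,2.4],[0.2,0.0025,0.0365,0,0,0,2.4],[0.2,0.0025,0.0365,0,0,0,2.4],[0.2,0.0025,0.0365,0,0,0,2.4]])

```text
clock: 4.58
tool_pos: [0.6045, -0.032, 0.2339]
tool_rot: [-180.0, -0.0, 83.6]
ft_force: [0.7, 0.1, -0.7]
gripper_width: 0.025
grasp_force: 30.1
```

Run:
```python
from h import *
import pickle
s=st(); c=cam('wrist'); pickle.dump(c,open('w2.pkl','wb'));save(c,'pics/w2.png')
```

```text
4.58 [ 0.6045 -0.032   0.2339] [-179.95   -0.     83.59] F [ 0.74  0.11 -0.65] T [-0.057  0.005 -0.02 ] w 0.025 30.1
```

View pics/w2.png

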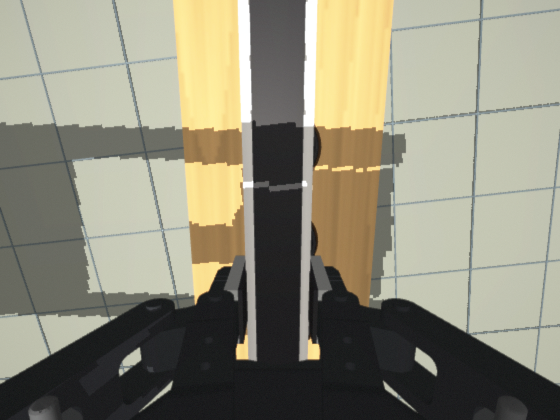

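The picture shows the held bar over the panel with its centre near column 279. The panel's edges run from about column 182 to 390 at row 100, and from 195 to 371 at row 300.

Run:
```python
from h import *
import pickle
c=pickle.load(open('w2.pkl','rb')); p=c['pixels'].astype(int)
ax=T(telemetry.observe())
for v in(20,50,80,110,200,205):
    w=p[v]; sat=w[:,0]-w[:,2]; pan=np.where(sat>45)[0]; pl,pr=pan.min(),pan.max()+1
    seg=w[225:335].mean(1); br=np.where((seg>190)&(sat[225:335]<45))[0]+225
    bl,bR=br.min(),br.max()+1
    q=[ray(c,u-.5,v,z) for u,z in((pl,.018),(pr,.018),(bl,.0815),(bR,.0815))]
    print(v,pl,pr,bl,bR,'pan mid',((q[0]+q[1])/2).round(4)[:2],np.linalg.norm(q[1]-q[0]).round(4),'bar',((q[2]+q[3])/2).round(4)[:2],np.linalg.norm(q[3]-q[2]).round(4))
```

```text
20 174 392 238 317 pan mid [0.6201 0.0861] 0.11 bar [0.6155 0.0678] 0.0262
50 176 390 239 316 pan mid [0.6187 0.0724] 0.1104 bar [0.6144 0.0588] 0.0261
80 178 388 240 315 pan mid [0.6171 0.0581] 0.1107 bar [0.6134 0.0495] 0.0259
110 181 385 241 315 pan mid [0.6155 0.0431] 0.11 bar [0.6124 0.0396] 0.0262Traceback (most recent call last):
  File "<stdin>", line 8, in <module>
    return umr_minimum(a, axis, None, out, keepdims, initial, where)
ValueError: zero-size array to reduction operation minimum which has no identity
```

drive_tool(increments=[[0.2,0,0.0027,0.01,0,0,0],[0.2,0,0.0027,0.022,0,0,0],[0.2,0,0.0027,0.031,0,0,0],[0.2,0,0.0027,0.0345,0,0,0],[0.2,0,0.0027,0.0355,0,0,0]])

```text
clock: 5.25
tool_pos: [0.6077, -0.0323, 0.1981]
tool_rot: [-180.0, -0.0, 83.6]
ft_force: [-0.5, -0.9, -1.4]
gripper_width: 0.0256
grasp_force: 30.2
```

```bash
python3 -c "
from h import *
st()"
```

```text
5.25 [ 0.6077 -0.0323  0.1981] [-179.96   -0.     83.59] F [-0.53 -0.86 -1.36] T [-0.058 -0.006  0.02 ] w 0.0256 30.2
```

drive_tool(increments=[[0.2,0,0,0.0004,0,0,0],[0.2,0,0,0.0008,0,0,0],[0.2,0,0,0.0012,0,0,0],[0.2,0,0,0.0016,0,0,0],[0.2,0,0,0.0016,0,0,0]])

```text
clock: 5.88
tool_pos: [0.6078, -0.0323, 0.197]
tool_rot: [180.0, 0.0, 83.6]
ft_force: [-0.2, -0.4, -1.3]
gripper_width: 0.0252
grasp_force: 30.2
```

drive_tool(increments=[[0.2,0,0,0.0004,0,0,0],[0.2,0,0,0.0008,0,0,0],[0.2,0,0,0.0012,0,0,0],[0.2,0,0,0.0012,0,0,0],[0.2,0,0,0.0012,0,0,0]])

```text
clock: 6.5
tool_pos: [0.6078, -0.0323, 0.1962]
tool_rot: [180.0, 0.0, 83.6]
ft_force: [-3.1, -0.1, 6.1]
gripper_width: 0.0254
grasp_force: 30.9
```

drive_tool(increments=[[0.2,0,0,-0.0005,0,0,0],[0.5,0,0,-0.0005,0,0,0],[1,0,0,-0.0005,0,0,0],[1,0,0,-0.0005,0,0,0],[1,0,0,-0.0005,0,0,0]])

```text
clock: 7.12
tool_pos: [0.6078, -0.0323, 0.1963]
tool_rot: [180.0, -0.0, 83.6]
ft_force: [0.3, -0.3, -0.3]
gripper_width: 0.0852
grasp_force: 0.0
```

drive_tool(increments=[[1,0,0,-0.02,0,0,0],[1,0,0,-0.06,0,0,0],[1,0,0,-0.11,0,0,0],[1,0,0,-0.16,0,0,0],[1,0,0,-0.16,0,0,0]])

```text
clock: 7.75
tool_pos: [0.6095, -0.0325, 0.3645]
tool_rot: [179.3, 0.0, 83.6]
ft_force: [0.6, 0.3, -0.7]
gripper_width: 0.0849
grasp_force: 0.0
```

Run:
```python
from h import *
import pickle
s=st(); 
for n in('wrist','side'):
    c=cam(n); pickle.dump(c,open(n+'3.pkl','wb'));save(c,f'pics/{n}3.png')
```

```text
7.75 [ 0.6095 -0.0325  0.3645] [1.7931e+02 2.0000e-02 8.3580e+01] F [ 0.61  0.3  -0.69] T [-0.021 -0.106  0.047] w 0.0849 0.0
```

View pics/wrist3.png

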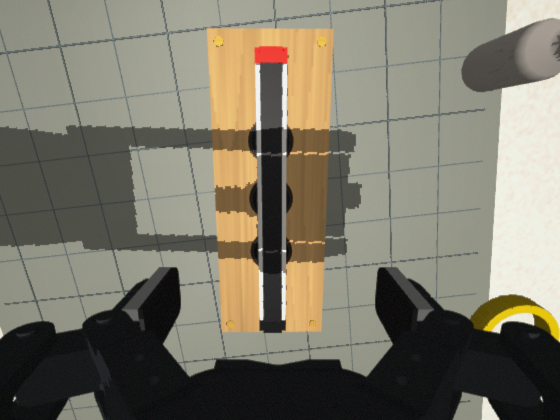

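The bar lies along the row over all three medallions, from its red end (271,47) to its black end (271,331). The glue bottle stands upper right, near (510,65).

Run:
```python
from h import *
import pickle
c=pickle.load(open('wrist3.pkl','rb')); p=c['pixels'].astype(int)
print([p[v,271].tolist() for v in (45,46,47,48,49)],[p[v,271].tolist() for v in (329,330,331,332,333)])
for v in(75,100,125,275,300,310):
    s=p[v].mean(1)[245:300]; br=np.where((s>150)&(p[v,245:300,0]-p[v,245:300,2]<45))[0]+245; print(v,br.min(),br.max(),ray(c,(br.min()+br.max())/2,v,.041).round(4))
r=ray(c,271,46.5,.045);b=ray(c,271,332,.045);d=r-b
print(r,b,np.linalg.norm(d),(r+b)/2,np.degrees(np.arctan2(-d[0],d[1])))
m=(r+b)/2;u=d/np.linalg.norm(d); print('red',m+.118*u,'black',m-.118*u)
a=pickle.load(open('scene0.pkl','rb'));print('glue',ray(a,337,265,0.0),ray(a,339,241,.125))
inc(m+.118*u+[0,0,.2],83.6)
```

```text
[[237, 187, 119], [239, 106, 75], [240, 68, 57], [239, 61, 53], [240, 63, 55]] [[33, 33, 33], [30, 30, 32], [31, 31, 33], [58, 59, 56], [139, 141, 127]]
75 255 286 [0.6199 0.0769 0.041 ]
100 256 286 [0.618  0.0574 0.041 ]
125 256 286 [0.6156 0.0372 0.041 ]
275 259 285 [ 0.6    -0.1024  0.041 ]
300 259 285 [ 0.5969 -0.1293  0.041 ]
310 260 285 [ 0.5961 -0.1404  0.041 ]
[0.62274323 0.0972924  0.045     ] [ 0.5919705  -0.16260308  0.045     ] 0.2617109505826973 [ 0.60735687 -0.03265534  0.045     ] -6.752626489010581
red [0.62123165 0.0845261  0.045     ] black [ 0.59348208 -0.14983678  0.045     ]
glue [0.82200476 0.06935742 0.        ] [0.82217951 0.06386842 0.125     ]
inc [0.1176, -0.0003, 0.1135] [0.18, 0.0, -0.02]
```

View pics/side3.png

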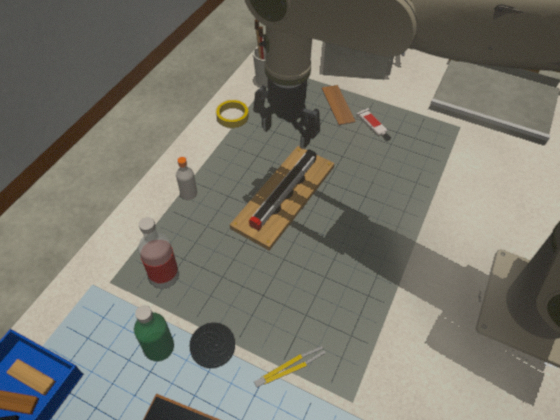

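drive_tool(increments=[[0,0.04,0,0.03,0,0,0],[0,0.08,0,0.06,0,0,0],[0,0.1176,0,0.09,0,0,0],[0,0.1176,0,0.115,0,0,0],[0,0.1176,0,0.115,0,0,0]])

```text
clock: 8.48
tool_pos: [0.6188, 0.0849, 0.237]
tool_rot: [-179.5, 0.1, 83.6]
ft_force: [-0.3, -0.3, 0.3]
gripper_width: -0.0
grasp_force: 0.0
```

Run:
```python
from h import *
st();inc([.621,.0849,.235],83.5)
```

```text
8.47 [0.6188 0.0849 0.237 ] [-1.7954e+02  8.0000e-02  8.3640e+01] F [-0.26 -0.28  0.3 ] T [ 0.02   0.045 -0.02 ] w -0.0 0.0
inc [0.0002, 0.0022, 0.002] [-0.46, 0.08, 0.14]
```

drive_tool(increments=[[0,0,0,0,0,0,0],[0,0,0,0.004,0,0,0],[0,0,0,0.008,0,0,0],[0,0,0,0.012,0,0,0],[0,0,0,0.014,0,0,0]])

```text
clock: 9.1
tool_pos: [0.6208, 0.0845, 0.227]
tool_rot: [-180.0, 0.0, 83.6]
ft_force: [-0.4, 0.4, -0.6]
gripper_width: -0.0001
grasp_force: 0.0
```

drive_tool(increments=[[0,0,0,0.0015,0,0,0],[0,0,0,0.003,0,0,0],[0,0,0,0.0045,0,0,0],[0,0,0,0.006,0,0,0],[0,0,0,0.007,0,0,0]])

```text
clock: 9.72
tool_pos: [0.621, 0.0846, 0.2202]
tool_rot: [180.0, -0.0, 83.6]
ft_force: [-0.0, -0.6, 0.3]
gripper_width: 0.0004
grasp_force: 0.1
```

```bash
python3 -c "
from h import *
st()"
```

```text
9.72 [0.621  0.0846 0.2202] [180.    -0.    83.58] F [-0.04 -0.58  0.28] T [ 0.019 -0.019  0.013] w 0.0004 0.1
```

drive_tool(increments=[[0,0,0,0.0006,0,0,0],[0,0,0,0.0012,0,0,0],[0,0,0,0.0018,0,0,0],[0,0,0,0.0024,0,0,0],[0,0,0,0.0027,0,0,0]])

```text
clock: 10.35
tool_pos: [0.6211, 0.0846, 0.218]
tool_rot: [180.0, -0.0, 83.6]
ft_force: [-1.5, 0.4, 5.0]
gripper_width: -0.0001
grasp_force: 2.5
```

Run:
```python
from h import *
import pickle
s=st(); o=[]
for n in('scene','side'):
    c=cam(n); pickle.dump(c,open(n+'4.pkl','wb'))
    q=proj(c,[.6,-.06,.03]).astype(int); k=c['pixels'][q[1]-50:q[1]+50,q[0]-65:q[0]+65]
    o.append(cv2.resize(k,None,fx=6,fy=3*2,interpolation=cv2.INTER_CUBIC)[:, :])
    print(n,[(proj(c,np.array([.592,-.1615,.022])+[0,0,h/1e3])).round(1).tolist() for h in(18,25,34)])
im=cv2.resize(np.hstack(o),(800,600*1//2)) if 0 else np.vstack([cv2.resize(x,(390,300)) for x in o])
im=np.hstack([cv2.resize(x,(400,308)) for x in o]); cv2.imwrite('pics/c4.png',im[...,::-1])
```

```text
10.35 [0.6211 0.0846 0.218 ] [179.98  -0.    83.58] F [-1.49  0.36  5.  ] T [-0.01   0.287 -0.026] w -0.0001 2.5
scene [[220.9, 235.8], [220.6, 234.4], [220.3, 232.6]]
side [[312.7, 152.6], [312.8, 150.7], [313.1, 148.2]]
```

View pics/c4.png

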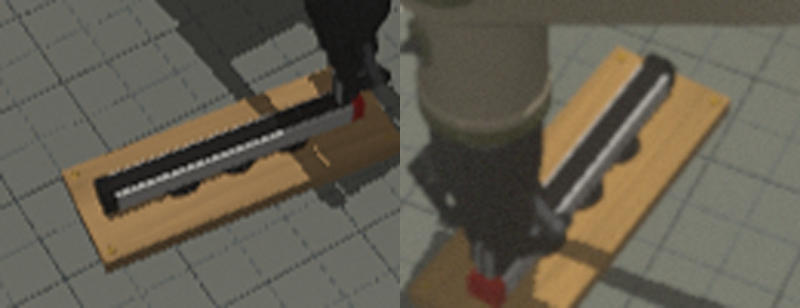

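With the red end held down, the black end shows no clear gap in these crops, so I'll compare this state with the next ones numerically.

drive_tool(increments=[[0,0,0,-0.002,0,0,0],[0,0,0,-0.01,0,0,0],[0,0,0,-0.025,0,0,0],[0,-0.03,0,-0.025,0,0,0],[0,-0.08,0,-0.025,0,0,0]])

```text
clock: 11.08
tool_pos: [0.6125, 0.0055, 0.2444]
tool_rot: [179.9, -0.0, 83.7]
ft_force: [-0.4, 0.0, 0.5]
gripper_width: -0.0001
grasp_force: 0.0
```

drive_tool(increments=[[0,-0.05,0,0,0,0,0],[0,-0.1,0,0,0,0,0],[0,-0.15,0,0,0,0,0],[0,-0.156,0,0,0,0,0],[0,-0.156,0,0,0,0,0]])

```text
clock: 11.7
tool_pos: [0.5947, -0.1503, 0.2434]
tool_rot: [179.9, -0.0, 83.5]
ft_force: [0.2, 0.4, 0.6]
gripper_width: 0.0004
grasp_force: 0.0
```

Run:
```python
from h import *
import pickle
s=st();inc([.5935,-.1497,.235],83.5)
for n in('scene','side','wrist'): pickle.dump(cam(n),open(n+'5.pkl','wb'))
def edge(a,n):
    # compare image shift near the black end between state 4 and a
    A=pickle.load(open(n+'4.pkl','rb'));B=pickle.load(open(n+a+'.pkl','rb'))
    r=[]
    for y in(-.145,-.12):
        q=proj(A,[.607+.118*(y+.031),y,.044]).astype(int); f=lambda c:cv2.cvtColor(c['pixels'],cv2.COLOR_RGB2GRAY)[q[1]-9:q[1]+10,q[0]-9:q[0]+10].astype(np.float32)
        r.append((cv2.phaseCorrelate(f(A),f(B),cv2.createHanningWindow((19,19),cv2.CV_32F)),np.abs(f(A)-f(B)).mean().round(1)))
    print(n,r)
edge('5','scene');edge('5','side')
```

```text
11.7 [ 0.5947 -0.1503  0.2434] [ 1.7995e+02 -1.0000e-02  8.3510e+01] F [0.18 0.41 0.57] T [ 0.004 -0.006 -0.02 ] w 0.0004 0.0
inc [0.0004, -0.0013, 0.0084] [0.05, -0.01, 0.01]
scene [(((0.5120464180808248, 1.847221285659833), 0.7209040439128875), np.float32(40.3)), (((0.19763862899298346, 0.6290605032017034), 0.6679381430149078), np.float32(31.6))]
side [(((-0.24642691459779975, 1.2917599281325476), 0.9558107417821884), np.float32(35.9)), (((0.2253228344410303, 0.18820689401314006), 1.0608516132831574), np.float32(35.0))]
```

drive_tool(increments=[[0,0,0,0.004,0,0,0],[0,0,0,0.009,0,0,0],[0,0,0,0.013,0,0,0],[0,0,0,0.015,0,0,0],[0,0,0,0.016,0,0,0]])

```text
clock: 12.48
tool_pos: [0.5945, -0.15, 0.2264]
tool_rot: [-180.0, -0.0, 83.6]
ft_force: [-0.7, 0.0, 0.3]
gripper_width: 0.0002
grasp_force: 0.0
```

drive_tool(increments=[[0,0,0,0.0015,0,0,0],[0,0,0,0.003,0,0,0],[0,0,0,0.0045,0,0,0],[0,0,0,0.006,0,0,0],[0,0,0,0.007,0,0,0]])

```text
clock: 13.1
tool_pos: [0.5946, -0.15, 0.2195]
tool_rot: [180.0, 0.0, 83.6]
ft_force: [0.3, -0.6, 0.6]
gripper_width: 0.0
grasp_force: 0.1
```

drive_tool(increments=[[0,0,0,0.0006,0,0,0],[0,0,0,0.0012,0,0,0],[0,0,0,0.0018,0,0,0],[0,0,0,0.0024,0,0,0],[0,0,0,0.0025,0,0,0]])

```text
clock: 13.72
tool_pos: [0.5948, -0.15, 0.2179]
tool_rot: [180.0, 0.0, 83.6]
ft_force: [-2.4, 1.5, 7.0]
gripper_width: 0.0004
grasp_force: 3.3
```

Run:
```python
from h import *
import pickle
for n in('scene','side','wrist'): pickle.dump(cam(n),open(n+'6.pkl','wb'))
o=[]
for n in('scene','side'):
    for k in '56':
        c=pickle.load(open(n+k+'.pkl','rb')); q=proj(c,[.615,.04,.03]).astype(int)
        o.append(cv2.resize(c['pixels'][q[1]-30:q[1]+30,q[0]-40:q[0]+40],(400,300),interpolation=cv2.INTER_CUBIC))
cv2.imwrite('pics/c6.png',np.vstack([np.hstack(o[:2]),np.hstack(o[2:])])[...,::-1])
def red(n,k):
    c=pickle.load(open(n+k+'.pkl','rb'));p=c['pixels'].astype(int); q=proj(c,[.622,.092,.04]).astype(int)
    m=np.zeros(p.shape[:2],bool); m[q[1]-15:q[1]+15,q[0]-15:q[0]+15]=1
    m&=(p[...,0]>1.9*p[...,1])&(p[...,0]>40); v,u=np.where(m); return u.mean().round(2),v.mean().round(2),m.sum(),v.min(),v.max()
for n in('scene','side','wrist'):
    for k in '3456':
        try: print(n,k,red(n,k))
        except Exception as e: print(n,k,'-')
c=pickle.load(open('scene3.pkl','rb')) if 0 else pickle.load(open('side3.pkl','rb'))
for n in('scene6','side6'):
    c=pickle.load(open(n+'.pkl','rb'));print([proj(c,[.622,.096,z]).round(2).tolist() for z in(.03,.04)])
```

```text
scene 3 -
scene 4 (np.float64(305.08), np.float64(207.0), np.int64(25), np.int64(203), np.int64(211))
scene 5 (np.float64(303.64), np.float64(203.98), np.int64(47), np.int64(199), np.int64(210))
scene 6 (np.float64(303.47), np.float64(203.06), np.int64(47), np.int64(198), np.int64(209))
side 3 (np.float64(255.11), np.float64(221.8), np.int64(96), np.int64(217), np.int64(229))
side 4 (np.float64(254.89), np.float64(224.28), np.int64(79), np.int64(220), np.int64(229))
side 5 (np.float64(255.23), np.float64(221.22), np.int64(81), np.int64(217), np.int64(226))
side 6 (np.float64(255.02), np.float64(220.39), np.int64(101), np.int64(215), np.int64(226))
wrist 3 (np.float64(269.53), np.float64(54.25), np.int64(511), np.int64(46), np.int64(63))
wrist 4 -
wrist 5 -
wrist 6 -
[[304.66, 205.01], [304.74, 202.92]]
[[254.22, 225.47], [254.09, 222.93]]<stdin>:13: RuntimeWarning: Mean of empty slice.
  ret = ret.dtype.type(ret / rcount)
```

View pics/c6.png

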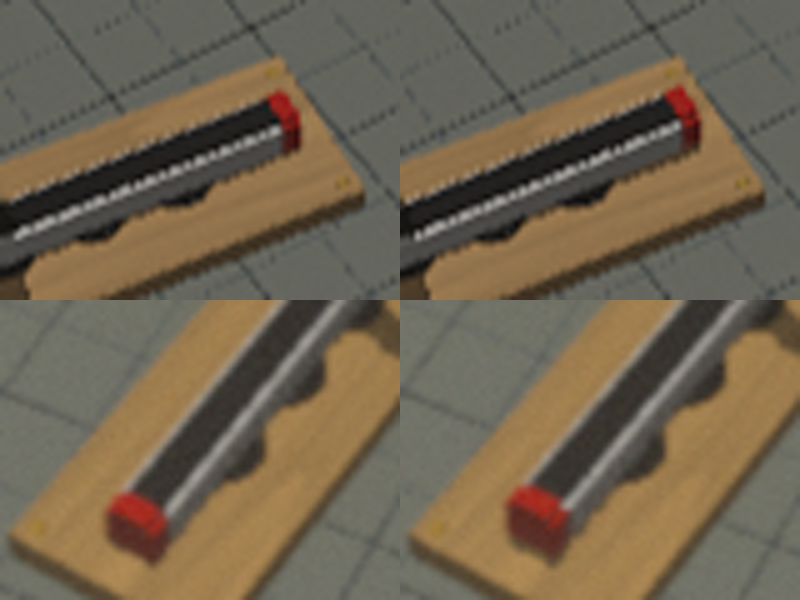

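The red end rises about 0.9 px, roughly 4 mm, from free rest (left) to black end pressed (right). The middle medallion would give 3.6–5.4 mm, the far one 0, and the near one over 10 mm. I'll lift off and check the black end the same way.

drive_tool(increments=[[0,0,0,-0.002,0,0,0],[0,0,0,-0.01,0,0,0],[0,0,0,-0.025,0,0,0],[0,0.03,0,-0.025,0,0,0],[0,0.08,0,-0.025,0,0,0]])

```text
clock: 14.5
tool_pos: [0.604, -0.071, 0.2439]
tool_rot: [179.9, 0.0, 83.4]
ft_force: [-0.3, 0.6, -0.4]
gripper_width: -0.0005
grasp_force: 0.0
```

drive_tool(increments=[[0,0.038,-0.0005,0,0,0,0],[0,0.038,-0.0005,0,0,0,0],[0,0.038,-0.0005,0.006,0,0,0],[0,0.038,-0.0005,0.012,0,0,0],[0,0.038,-0.0005,0.012,0,0,0]])

```text
clock: 15.12
tool_pos: [0.6067, -0.0336, 0.229]
tool_rot: [-179.9, 0.0, 83.5]
ft_force: [-0.6, 0.4, -0.2]
gripper_width: -0.0002
grasp_force: 0.0
```

Run:
```python
from h import *
import pickle
s=st();inc([.6072,-.0322,.225],83.5)
for n in('scene','side'): pickle.dump(cam(n),open(n+'7.pkl','wb'))
o=[]
for n in('scene','side'):
    for k in '47':
        c=pickle.load(open(n+k+'.pkl','rb')); q=proj(c,[.597,-.125,.03]).astype(int)
        o.append(cv2.resize(c['pixels'][q[1]-24:q[1]+24,q[0]-32:q[0]+32],(400,300),interpolation=cv2.INTER_CUBIC))
cv2.imwrite('pics/c7.png',np.vstack([np.hstack(o[:2]),np.hstack(o[2:])])[...,::-1])
# dark top edge of the black end: brightness profile along vertical columns
for n in('scene','side'):
    for k in '47':
        c=pickle.load(open(n+k+'.pkl','rb')); g=c['pixels'].astype(int).mean(2); q=proj(c,[.593,-.155,.044]).round().astype(int)
        print(n,k,q,g[q[1]-12:q[1]+18,q[0]-1:q[0]+2].mean(1).astype(int).tolist())
```

```text
15.12 [ 0.6067 -0.0336  0.229 ] [-179.89    0.     83.5 ] F [-0.61  0.41 -0.16] T [ 0.04   0.041 -0.028] w -0.0002 0.0
inc [0.0014, 0.0003, 0.004] [-0.11, 0.0, 0.0]
scene 4 [223 234] [95, 107, 114, 112, 113, 113, 114, 99, 49, 29, 30, 32, 32, 30, 27, 27, 25, 26, 37, 41, 62, 96, 114, 122, 122, 123, 122, 122, 121, 121]
scene 7 [223 234] [93, 104, 112, 110, 110, 110, 108, 110, 100, 51, 28, 30, 31, 28, 28, 24, 25, 27, 35, 40, 51, 88, 113, 120, 121, 121, 120, 120, 120, 119]
side 4 [311 153] [114, 117, 114, 110, 107, 114, 114, 102, 76, 52, 50, 47, 49, 54, 81, 113, 132, 135, 128, 115, 98, 90, 86, 90, 100, 109, 119, 129, 129, 128]
side 7 [311 153] [108, 111, 110, 107, 104, 109, 110, 110, 98, 74, 51, 45, 45, 46, 50, 74, 103, 129, 133, 114, 84, 62, 58, 67, 82, 94, 108, 120, 124, 125]
```

View pics/c7.png

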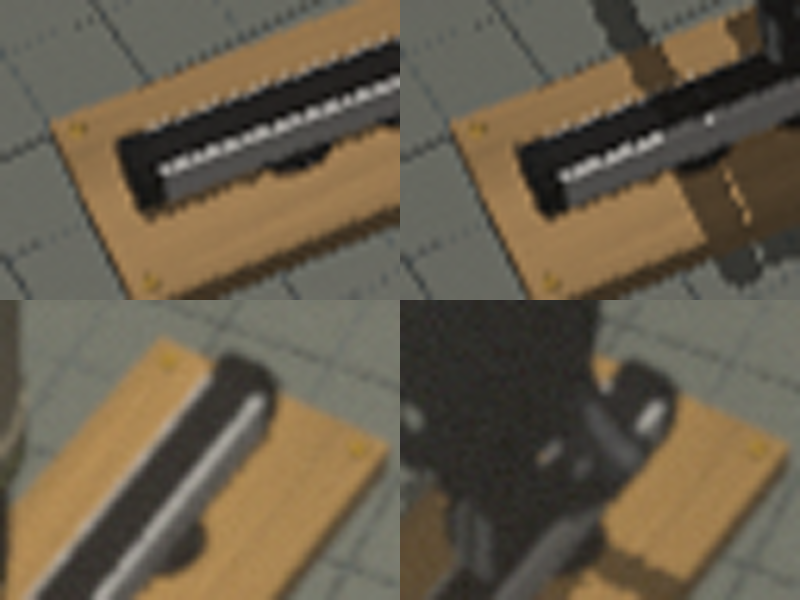

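The black end drops about 1 px, roughly 4 mm, once released. That mirrors the red end, so the proud medallion is the middle one, and I'll lean there.

drive_tool(increments=[[0,0,0,0.002,0,0,0],[0,0,0,0.004,0,0,0],[0,0,0,0.006,0,0,0],[0,0,0,0.007,0,0,0],[0,0,0,0.008,0,0,0]])

```text
clock: 15.85
tool_pos: [0.6072, -0.0326, 0.222]
tool_rot: [-180.0, -0.0, 83.6]
ft_force: [-0.3, -0.2, -0.9]
gripper_width: -0.0004
grasp_force: 0.0
```

drive_tool(increments=[[0,0,0,0.0003,0,0,0],[0,0,0,0.0006,0,0,0],[0,0,0,0.0009,0,0,0],[0,0,0,0.0012,0,0,0],[0,0,0,0.0015,0,0,0]])

```text
clock: 16.48
tool_pos: [0.6074, -0.0327, 0.2212]
tool_rot: [180.0, 0.0, 83.6]
ft_force: [-3.2, 0.3, 6.5]
gripper_width: 0.0003
grasp_force: 3.6
```

drive_tool(increments=[[0,0,0,0.0002,0,0,0],[0,0,0,0.0004,0,0,0],[0,0,0,0.0006,0,0,0],[0,0,0,0.0008,0,0,0],[0,0,0,0.001,0,0,0]])

```text
clock: 17.1
tool_pos: [0.6075, -0.0327, 0.221]
tool_rot: [180.0, 0.0, 83.6]
ft_force: [-5.0, 0.9, 11.2]
gripper_width: -0.0002
grasp_force: 5.7
```

```bash
python3 -c "
from h import *
st()"
```

```text
17.1 [ 0.6075 -0.0327  0.221 ] [179.96   0.    83.58] F [-5.01  0.89 11.24] T [ 0.038  0.948 -0.015] w -0.0002 5.7
```

drive_tool(increments=[[0,0,-0.0001,0.0002,0,0,0],[0,0,-0.0002,0.0004,0,0,0],[0,0,-0.0003,0.0006,0,0,0],[0,0,-0.0004,0.0008,0,0,0],[0,0,-0.0005,0.001,0,0,0]])

```text
clock: 17.73
tool_pos: [0.6073, -0.0326, 0.2203]
tool_rot: [179.9, 0.0, 83.6]
ft_force: [-4.2, 0.1, 11.5]
gripper_width: 0.0004
grasp_force: 5.8
```

drive_tool(increments=[[0,0,-0.0001,0.0003,0,0,0],[0,0,-0.0002,0.0006,0,0,0],[0,0,-0.0003,0.0009,0,0,0],[0,0,-0.0004,0.0012,0,0,0],[0,0,-0.0005,0.0014,0,0,0]])

```text
clock: 18.35
tool_pos: [0.607, -0.0326, 0.2193]
tool_rot: [179.9, 0.0, 83.6]
ft_force: [-3.5, 0.0, 12.3]
gripper_width: -0.0003
grasp_force: 6.2
```

drive_tool(increments=[[0,0,-0.0001,0.0003,0,0,0],[0,0,-0.0001,0.0006,0,0,0],[0,0,-0.0002,0.0009,0,0,0],[0,0,-0.0002,0.0012,0,0,0],[0,0,-0.0003,0.0014,0,0,0]])

```text
clock: 18.98
tool_pos: [0.6069, -0.0326, 0.2181]
tool_rot: [179.8, 0.0, 83.6]
ft_force: [-4.1, 0.6, 12.7]
gripper_width: 0.0001
grasp_force: 6.4
```

drive_tool(increments=[[0,0,0,0.0002,0,0,0],[0,0,-0.0001,0.0004,0,0,0],[0,0,-0.0001,0.0006,0,0,0],[0,0,-0.0002,0.0008,0,0,0],[0,0,-0.0002,0.0009,0,0,0]])

```text
clock: 19.6
tool_pos: [0.6068, -0.0326, 0.2175]
tool_rot: [179.8, 0.0, 83.6]
ft_force: [-3.5, 1.1, 15.1]
gripper_width: 0.0001
grasp_force: 7.5
```

drive_tool(increments=[[0,0,0,0.0001,0,0,0],[0,0,0,0.0002,0,0,0],[0,0,0,0.0003,0,0,0],[0,0,0,0.0003,0,0,0],[0,0,0,0.0003,0,0,0]])

```text
clock: 20.23
tool_pos: [0.6068, -0.0326, 0.2175]
tool_rot: [179.8, 0.0, 83.6]
ft_force: [-4.8, 1.0, 16.6]
gripper_width: 0.0001
grasp_force: 8.4
```

drive_tool(increments=[[0,0,0,0,0,0,0],[0,0,0,0,0,0,0],[0,0,0,0,0,0,0],[0,0,0,0,0,0,0],[0,0,0,0,0,0,0]])

```text
clock: 20.85
tool_pos: [0.6068, -0.0326, 0.2174]
tool_rot: [179.8, 0.0, 83.6]
ft_force: [-5.7, 0.5, 16.5]
gripper_width: 0.0003
grasp_force: 8.4
```

The force holds steady at 16.5 N with no more sinking, so the medallion is flush. I'll unload and look.

drive_tool(increments=[[0,0,0,-0.0008,0,0,0],[0,0,0,-0.0016,0,0,0],[0,0,0,-0.004,0,0,0],[0,0,0,-0.012,0,0,0],[0,0,0,-0.03,0,0,0]])

```text
clock: 21.48
tool_pos: [0.6051, -0.0324, 0.2441]
tool_rot: [-179.8, -0.0, 83.6]
ft_force: [-0.3, 0.5, -0.6]
gripper_width: 0.0001
grasp_force: 0.0
```

drive_tool(increments=[[0,0,0,-0.04,0,0,0],[0,0,0,-0.08,0,0,0],[0,0,0,-0.11,0,0,0],[0,0,0,-0.12,0,0,0],[0,0,0,-0.12,0,0,0]])

```text
clock: 22.1
tool_pos: [0.6058, -0.0325, 0.3653]
tool_rot: [179.9, 0.0, 83.6]
ft_force: [-0.2, 0.0, -0.5]
gripper_width: 0.0002
grasp_force: 0.0
```

Run:
```python
from h import *
import pickle
st()
for n in('scene','side','wrist'): pickle.dump(cam(n),open(n+'8.pkl','wb'))
w=pickle.load(open('wrist8.pkl','rb'))['pixels']; o=[]
for n in('scene','side'):
    c=pickle.load(open(n+'8.pkl','rb')); q=proj(c,[.607,-.03,.03]).astype(int)
    o.append(cv2.resize(c['pixels'][q[1]-45:q[1]+45,q[0]-60:q[0]+60],(400,300),interpolation=cv2.INTER_CUBIC))
cv2.imwrite('pics/c8.png',np.vstack([np.hstack(o),cv2.resize(w,(800,600))[:300]])[...,::-1])
```

```text
22.1 [ 0.6058 -0.0325  0.3653] [179.92   0.    83.58] F [-0.23  0.04 -0.48] T [0.046 0.025 0.006] w 0.0002 0.0
```

View pics/c8.png

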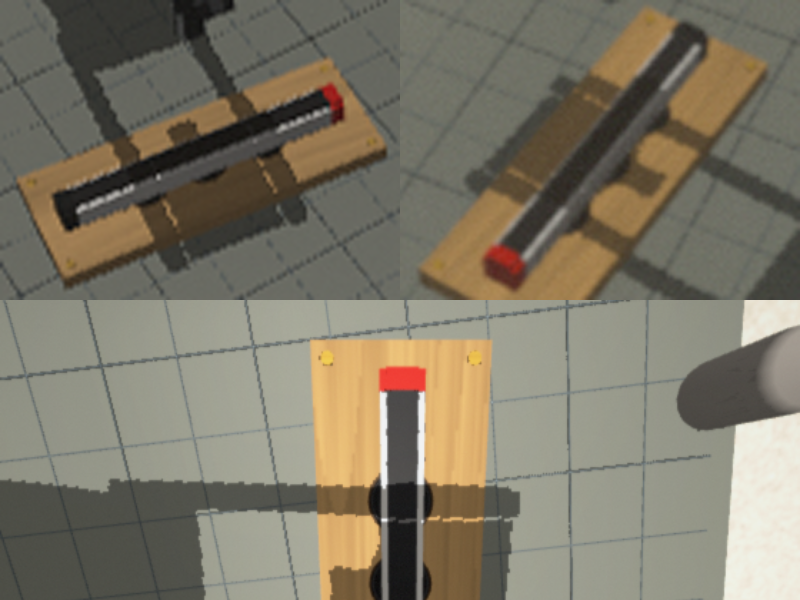

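The bar lies flat along the row with no gap under its red or black cap, and the arm is clear of it. The final press height (TCP z 0.2174) matches the height with the ends pressed onto the panel (0.218).

```bash
python3 -c "
from h import *
print(ticket.close_job())"
```

```text
the job is handed in; nothing more can be done
None
```

The middle medallion (pocket_2) was the proud one. I leaned on it through the straightedge at no more than about 17 N in the readings until it stopped sinking flush, left the straightedge lying flat over all three, and handed the job in at about 22 s; I did not press the ends again afterwards to re-check for rocking.

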